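# Seat the pressure roller in the label applicator

## Task

Fit the pressure roller into the blue label applicator: lift it off its grey rest, lower both ends of its axle together into the two open slots and press it down past the spring catch wheels until both ends sit level on the bottom. Once it is bottomed, keep pushing it down with about 20 N (more than 15 N) for a second, never pressing harder than 30 N and never dropping it in, then let go and leave it there. Do not shift the red sauce bottle, the stack of foil cups or the pad of labels.

Things in the scene. Friction and masses are not known exactly. Their poses are not given: they have to be found in the camera images.
- applicator: blue label applicator, fixed, 110 x 150 mm base, 88 mm high. Origin: centre of its underside on the worktop; y runs along the line of the axle, z up. Two upright cheeks, 14 mm thick in y and 60 mm long in x, inner faces 104 mm apart, centred at y = +-59 mm, each with a slot at x = 0 open at the top. Between them only a flat bed at z 20 mm. Cheeks and slot bottoms are rigid
- slot_a (a point): middle of the mouth of the slot at the applicator's -y side, at the cheek's top, 88 mm above the underside. Both slots alike: mouth 29 mm wide in x, rounded, narrowing to 13 mm at 80 mm height and 13 mm below. Slot bottoms are one saddle bar whose height setting is not reported: a fully seated axle has its centre anywhere from 52 to 62 mm above the underside, same at both ends
- slot_b (a point): the same at the +y side. Each slot has a pair of small brass spring wheels, one on either wall, set with the saddles: they stop the axle about 12 mm above its seat; about 4 N of force per end gets it past them, with a snap, and then they hold the axle down on the saddle
- pressure_roller: pressure roller, loose, 0.25 to 0.5 kg: black rubber drum 44 mm in diameter and 90 mm long on a steel axle 10 mm in diameter and 150 mm long. Origin: its centre; y along the axle. Starts in the grey rest, centre 41 mm above the worktop. Either way round fits the applicator; it may lie about 7 mm off centre along y there
- axle_end_a (a point): centre of the end face of the axle at the roller's -y end
- axle_end_b (a point): centre of the end face of the axle at the roller's +y end
- roller_rest: grey plastic rest, fixed to the worktop, 90 x 156 mm, 45 mm high: a 6 mm base with two notched uprights at y = +-60 mm (12 mm thick, 40 mm long in x) under the axle; the drum hangs free between them. Origin: centre of its underside, z up
- red_sauce: red sauce bottle, 54 mm wide, 200 mm high, standing; origin at the centre of its underside
- foil_cup_stack: stack of silver foil baking cups, 60 mm wide, 49 mm high, standing; origin at the centre of its underside
- label_pad: pad of white labels, 44 x 61 x 15 mm, lying flat; origin at the centre of its underside

How it is judged:
On the way, in this order (a step that is already met when the one before it is completed fails the run):
1. the roller is lifted clear of the rest (height (world z) of pressure_roller above 0.075 m and contact force between pressure_roller and roller_rest below 0.1 N), for 0.1 s.
2. both axle ends are down past the catches, level, and the roller is kept pressed into the applicator with at least 15 N (z of axle_end_a in the frame of applicator between 0.049 and 0.0632 m and x of axle_end_a in the frame of applicator between -0.005 and 0.005 m and z of axle_end_b in the frame of applicator between 0.049 and 0.0632 m and x of axle_end_b in the frame of applicator between -0.005 and 0.005 m and angle between the y axis of pressure_roller and the y axis of applicator, either way round below 0.04 rad and contact force between pressure_roller and applicator above 15 N), for 0.4 s.
At the end, for the whole second after the job is handed in: the roller lies released and at rest in the applicator: both axle ends 49 to 63.2 mm above the applicator's underside (past both catches), within 5 mm of the slot line, axle parallel to the slots' line within 0.04 rad (z of axle_end_a in the frame of applicator between 0.049 and 0.0632 m and x of axle_end_a in the frame of applicator between -0.005 and 0.005 m and z of axle_end_b in the frame of applicator between 0.049 and 0.0632 m and x of axle_end_b in the frame of applicator between -0.005 and 0.005 m and angle between the y axis of pressure_roller and the y axis of applicator, either way round below 0.04 rad and linear speed of pressure_roller below 0.01 m/s); the robot touches nothing.
It fails at once if the roller is pressed or dropped against the applicator with more than 30 N (contact force between pressure_roller and applicator above 30 N).
It fails at once if the red sauce is shifted more than 20 mm (distance of red_sauce from where it was at the start of the episode above 0.02 m).
It fails at once if the foil cup stack is shifted more than 20 mm (distance of foil_cup_stack from where it was at the start of the episode above 0.02 m).
It fails at once if the label pad is shifted more than 20 mm (distance of label_pad from where it was at the start of the episode above 0.02 m).
It also fails if it takes over 64 s, if anything falls off the work surface, if the arm or the gripper's body presses on something with over 40 N, if the wrist force passes 120 N, or if a joint passes its speed limit or range.

## Robot

A 6-joint arm with a two-finger parallel gripper is mounted at the origin on a cart in front of the work surface, level with it; the furniture and walls round the work are solid. World frame = base frame: x ahead of the robot, y to its left, z up, the work surface at z = 0. Lengths are in m, angles in rad, forces in N, time in s.
With the tool pointing down it reaches from about 0.275 to 0.85 m from the base axis. Payload 19 kg.
Tool frame: the origin (TCP) lies between the finger pads; the fingertips stand 11 mm ahead of it and the grasp point (between the pads) lies 8 mm behind it; z points along the fingers, y is the line along which they close (so a half turn about z gives the same grasp; the last joint's range is limited). The gripper opens to 85 mm and grips with 20 to 120 N. Pads are 22 mm wide; open, the fingers measure 114 mm over their backs; the gripper's body (76 mm by 85 mm) begins 54 mm behind the grasp point. The pads swing forward as they close: fully open they stand 13 mm farther back than shut.
Start: joints at [-1.432, 0.15, 1.437, -0, 1.554, -0.134], TCP at [0.155, -0.554, 0.242] pointing down, gripper open.
Joint ranges: [-2.8, 2.8], [-0.68, 2.1], [0.12, 2.68], [-1.39, 4.53], [0.16, 2.79], [-2.81, 2.81]. Speed limits (rad/s): [1.89, 1.89, 2.22, 3.01, 3.01, 3.01].

## Interface

Orientations are given as a rotation vector (axis times angle).
In Python, from cell import manip, cams gives the robot as it stands.
- The arm moves only by the tool jog_arm, never from a script. Its argument "targets" is a list of rows, each a list of 7 numbers: the finger opening in mm, from 0 to 85.4, then the shift along the tool's x, y, z in units of 25 mm (1.0 is 25 mm), then the turn, a rotation vector about the tool's x, y, z in units of 8 degrees (1.0 is 8 degrees). A call has 1 to 12 rows; each row is the pose to reach, as a shift and turn from the pose commanded when the call began, along the tool's axes at that moment; what a row does not reach only later rows make up. A row lasts 1/10 s, in which the tool goes at most 50 mm and 8.59 degrees, less where a joint would pass 70% of its speed; a pose out of reach is approached as far as the arm can. A call with a gripper value outside its range is refused whole. The fingers move at their own pace and stop on an object; the grip force is fixed at half the most. Time passes only in rows, so rows that repeat a pose let the fingers close. It gives the time, the measured TCP pose, the force, the opening and the grip force at its end, in the units of the state.
- manip.get_obs(): the state, without advancing time (a new reading comes with each control period).
- cams.grab_frame(name): name is "scene" or "side" or "wrist"; returns (picture, depth): 400x640x3 uint8, red, green, blue; 400x640 float32, m along the optical axis (not along the pixel's ray), 0 where there is no reading.
- cams.camera_model(name): a dict with "fx", "fy", "cx", "cy" (pixels), "k1" (the pictures are not rectified: a ray, as slopes to the right and down, at radius r is drawn at 1 + k1 r^2 times it, then the intrinsics apply), "pose" (4x4, takes a point from camera to world coordinates); the wrist camera has in their place "mount" (4x4, takes a point from camera to tool coordinates, whose origin is the TCP and whose axes are the flange's). Camera axes: x right, y up, looking along -z (the intrinsics and any distortion apply to the point x, -y, -z); pixel columns grow to the right and rows downward; lengths in m; the calibration is good to about 2 mm. A picture is of the moment at which its call begins: read the wrist's pose just before it. camera_model takes no time and is no camera call.
- manip.close_job(): hands the job in; it is judged then, once.
The state is a dict: "time": time; "q": joint angles; "joint_velocities": joint speeds; "joint_efforts": joint torques, N m; "ee_pos": TCP position; "tcp_rot": TCP orientation; "force": force on the tool from outside, world axes, zero at the start; "ft_torque": the same for the moment, N m; "width": finger opening in m; "gripper_force": force on a finger pad.
Only numpy, scipy, OpenCV 4.12 (cv2) and the standard library are available. Lean on these libraries where they do the work, as an engineer would, in place of code of your own. Each camera call takes 0.05 s, during which the arm holds its last target. There are 200 camera calls.

## Working session

There is one attempt and no reset: what is moved stays moved. The work goes in short steps, Python scripts to look and compute and a tool call to move; the robot and the scene stay as the last step left them, time stands still between calls to the robot, and variables do not carry over. Pictures are saved under pics/ and viewed, at most 10 in all, crops included, and the job is handed in when it is done.

Besides the shell and the picture viewer there is one more tool, called in YAML: its name, and indented under it one key for each argument. jog_arm: Moves the arm, as the interface text tells. Its arguments: {"type":"object","properties":{"targets":{"type":"array","items":{"type":"array","items":{"type":"number"}}}},"required":["targets"]}

```bash
mkdir -p pics; ls; cat > h.py <<'E'
import numpy as np, cv2
from scipy.spatial.transform import Rotation as R
from cell import manip, cams
def pose(name,obs=None):
    m=cams.camera_model(name)
    if 'pose' in m: return m,np.array(m['pose'])
    T=np.eye(4);T[:3,:3]=R.from_rotvec(obs['tcp_rot']).as_matrix();T[:3,3]=obs['ee_pos']
    return m,T@np.array(m['mount'])
def cloud(name):
    obs=manip.get_obs(); img,d=cams.grab_frame(name); m,T=pose(name,obs)
    v,u=np.mgrid[0:400,0:640].astype(float)
    xd=(u-m['cx'])/m['fx']; yd=(v-m['cy'])/m['fy']; x,y=xd.copy(),yd.copy()
    for _ in range(8):
        s=1+m['k1']*(x*x+y*y); x,y=xd/s,yd/s
    P=np.stack([x*d,-y*d,-d],-1)@T[:3,:3].T+T[:3,3]
    P[d<=0]=np.nan
    return img,d,P
def save(n,img): cv2.imwrite('pics/'+n+'.png',cv2.cvtColor(img,cv2.COLOR_RGB2BGR))
E
python3 - <<'E'
from h import *
o=manip.get_obs(); print(o)
out=[]
for n in ['scene','side','wrist']:
    img,d,P=cloud(n); np.savez('/tmp/'+n,img=img,P=P); out.append(img)
    m,T=pose(n,o);print(n,m['fx'],m['k1'],T.round(3).tolist())
save('a',cv2.resize(np.vstack(out[:2]),(640,800))[:, :] if 0 else cv2.resize(np.vstack(out[:2]),(480,600)))
save('b',out[0]); save('c',out[2])
E
```

```text
pics
{'time': 0.0, 'q': array([-1.43198734e+00,  1.50956195e-01,  1.43802787e+00, -4.07868263e-06,
        1.55382818e+00, -1.33999154e-01]), 'joint_velocities': array([-3.46712781e-04,  6.69306566e-04, -5.11397906e-04,  1.18505808e-04,
        4.72892661e-05, -9.33424049e-04]), 'joint_efforts': array([ 3.34214092e-03, -7.13051176e+01, -5.70847499e+01, -1.54900374e-05,
        8.90876341e-03,  2.20811188e-06]), 'ee_pos': array([ 0.15487216, -0.55349643,  0.24169402]), 'tcp_rot': array([-3.11120333e+00, -4.27032668e-01,  1.10086410e-05]), 'force': array([-0.60712632, -0.65275548,  0.10438215]), 'ft_torque': array([0.01347676, 0.00738793, 0.03027174]), 'gripper_force': 0.0, 'width': 0.08490097339795517}
scene 444.37910373890054 -0.07642218451580972 [[-0.86, 0.203, -0.469, 0.089], [-0.511, -0.342, 0.789, 0.887], [-0.001, 0.918, 0.397, 0.535], [0.0, 0.0, 0.0, 1.0]]
side 515.6234691994449 -0.15728717982881532 [[-0.819, 0.391, -0.421, 0.096], [-0.574, -0.541, 0.614, 0.722], [0.012, 0.745, 0.667, 0.828], [0.0, 0.0, 0.0, 1.0]]
wrist 299.797067854297 0.014270782627115758 [[0.27, 0.926, 0.263, 0.222], [-0.963, 0.26, 0.072, -0.534], [-0.002, -0.273, 0.962, 0.373], [0.0, 0.0, 0.0, 1.0]]
```

View pics/a.png

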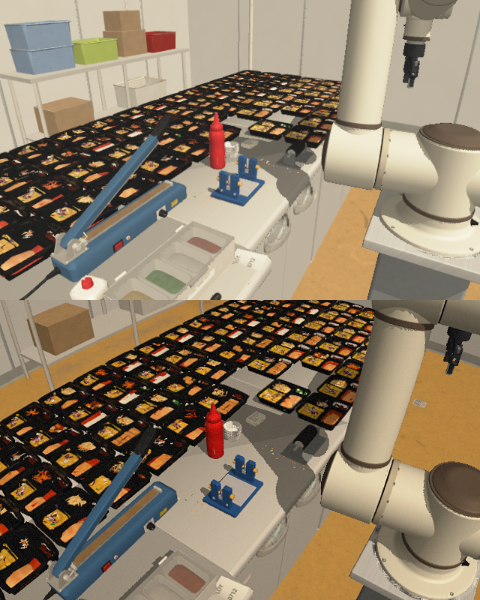

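View pics/c.png

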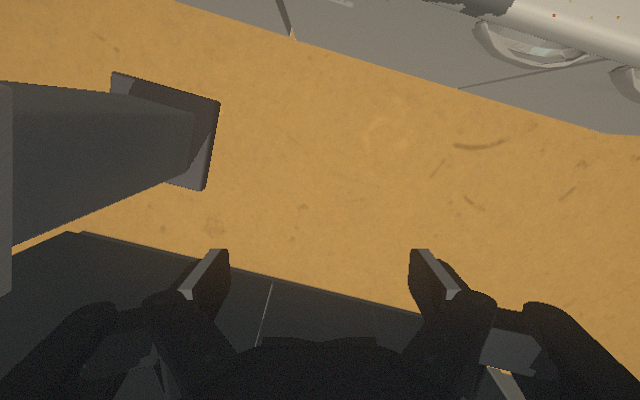

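The overview shows the red bottle near (215,435), the foil cups at (232,430), the blue applicator at (232,485) and the roller in its rest at (305,443); those are side-view pixels in the montage. The wrist sees only floor. Next I'll measure from the point cloud.

```bash
python3 - <<'E'
from h import *
a=np.load('/tmp/side.npz');img,P=a['img'],a['P']
save('d',cv2.resize(img[110:300,240:470],(800,660))[:600])
hsv=cv2.cvtColor(img,cv2.COLOR_RGB2HSV)
vv,uu=np.mgrid[0:400,0:640]
box=(uu>255)&(uu<470)&(vv>120)&(vv<300)
def st(n,m):
    p=P[m&box];p=p[np.isfinite(p).all(1)]
    print(n,len(p),p.mean(0).round(3) if len(p) else '', np.percentile(p,[1,50,99],axis=0).round(3).tolist() if len(p) else '')
    return p
z=P[...,2]
blue=(hsv[...,0]>100)&(hsv[...,0]<125)&(hsv[...,1]>120)
bx=blue&(uu>260)&(uu<360)&(vv>200)
st('blue',bx); st('bluetop',bx&(z>.08)); st('bluebase',bx&(z<.03))
p=P[bx&(z<.03)&box];p=p[np.isfinite(p).all(1)]
print(cv2.minAreaRect(p[:,:2].astype(np.float32)*1000))
p=P[bx&(z>.08)&box];p=p[np.isfinite(p).all(1)]
print(cv2.minAreaRect(p[:,:2].astype(np.float32)*1000))
st('red',((hsv[...,0]<6)|(hsv[...,0]>174))&(hsv[...,1]>150)&(z>.02)&(uu<310)&(vv>130))
r=st('roller',(z>.02)&(uu>370)&(uu<440)&(vv>160)&(vv<225))
print(cv2.minAreaRect(r[:,:2].astype(np.float32)*1000))
st('cup',(z>.03)&(uu>297)&(uu<330)&(vv<200))
st('floorz',(abs(z)<.02))
E
```

```text
blue 2053 [0.526 0.131 0.039] [[0.477, 0.05, 0.008], [0.522, 0.17, 0.028], [0.585, 0.196, 0.09]]
bluetop 312 [0.532 0.127 0.086] [[0.5, 0.054, 0.08], [0.539, 0.173, 0.087], [0.563, 0.187, 0.091]]
bluebase 1065 [0.521 0.135 0.015] [[0.476, 0.048, 0.008], [0.514, 0.168, 0.014], [0.587, 0.196, 0.029]]
((536.5897216796875, 121.1156005859375), (119.28935241699219, 151.11129760742188), 2.941147565841675)
((532.2781982421875, 120.26717376708984), (61.06884002685547, 133.22128295898438), 2.244197368621826)
red 1322 [0.672 0.028 0.104] [[0.652, -0.096, 0.021], [0.667, 0.033, 0.107], [0.843, 0.045, 0.194]]
roller 942 [ 0.453 -0.165  0.055] [[0.292, -0.321, 0.021], [0.458, -0.159, 0.05], [0.485, 0.075, 0.21]]
((419.1465759277344, -103.74594116210938), (112.86355590820312, 442.15618896484375), 20.984167098999023)
cup 604 [ 0.723 -0.144  0.037] [[0.655, -0.286, 0.03], [0.708, -0.107, 0.035], [0.821, 0.002, 0.051]]
floorz 21459 [ 0.544 -0.057  0.002] [[0.383, -0.446, -0.011], [0.533, -0.048, 0.0], [0.804, 0.244, 0.02]]
```

View pics/d.png

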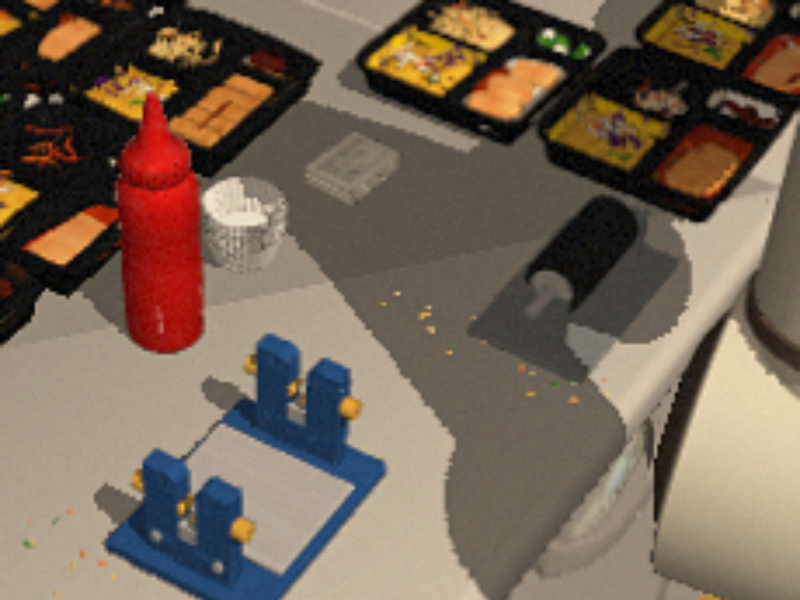

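The crop shows the drum centred near (580,250), with its axle end at (545,290). The bottle is at (160,250), the cups at (245,222), the pad at (352,167), and the applicator with its two forked cheeks at (250,470).

```bash
python3 - <<'E'
from h import *
for n in ['side','scene']:
    a=np.load(f'/tmp/{n}.npz');img,P=a['img'],a['P']
    hsv=cv2.cvtColor(img,cv2.COLOR_RGB2HSV)
    z=P[...,2];x=P[...,0];y=P[...,1]
    m=(z>.03)&(z<.07)&(x>.36)&(x<.55)&(y<-.08)&(y>-.28)&(hsv[...,2]<70)
    c,l,s,_=cv2.connectedComponentsWithStats(m.astype(np.uint8)); k=1+s[1:,4].argmax(); m=l==k
    p=P[m]; print(n,len(p),s[k],cv2.minAreaRect(p[:,:2].astype(np.float32)*1000),p.min(0).round(3),p.max(0).round(3))
    t=p[p[:,2]>.055];c=t.mean(0);u,sv,vt=np.linalg.svd(t-c);print('top',len(t),c.round(3),vt[0].round(3),np.degrees(np.arctan2(vt[0,1],vt[0,0])))
    b=cv2.inRange(hsv,(100,120,0),(125,255,255))>0
    m=b&(z>.083)&(z<.093)&(x>.48)&(x<.58)&(y>.03)&(y<.21)
    p=P[m];print('appl',len(p),cv2.minAreaRect(p[:,:2].astype(np.float32)*1000))
    for nm,mm in [('red',(z>.05)&(z<.12)&((hsv[...,0]<6)|(hsv[...,0]>174))&(hsv[...,1]>150)&(x>.6)&(x<.72)&(y>-.05)&(y<.08)),('cup',(z>.035)&(z<.06)&(x>.62)&(x<.74)&(y<0.02)&(y>-.08))]:
        p=P[mm];
        if len(p): print(nm,np.percentile(p,[2,98],axis=0).round(3).tolist())
E
```

```text
side 607 [387 166  39  39 607] ((465.789794921875, -179.54217529296875), (43.090274810791016, 133.7168426513672), 0.2450835406780243) [ 0.444 -0.246  0.03 ] [ 0.487 -0.113  0.067]
top 336 [ 0.464 -0.178  0.06 ] [ 0.005 -1.     0.008] -89.74071464005358
appl 251 ((532.4107666015625, 120.09503173828125), (61.07960891723633, 132.8024139404297), 2.363158941268921)
red [[0.652, 0.007, 0.052], [0.693, 0.044, 0.119]]
cup [[0.652, -0.078, 0.036], [0.711, 0.017, 0.058]]
scene 295 [381 186  26  23 295] ((465.9018859863281, -188.830078125), (113.59124755859375, 43.92177200317383), 88.44851684570312) [ 0.445 -0.245  0.031] [ 0.489 -0.132  0.064]
top 168 [ 0.464 -0.176  0.06 ] [ 0.    -1.     0.008] -89.97398602772296
appl 153 ((532.159423828125, 121.14274597167969), (56.87717056274414, 133.8706512451172), 2.057572841644287)
red [[0.654, 0.011, 0.052], [0.695, 0.045, 0.118]]
cup [[0.654, -0.078, 0.036], [0.695, 0.019, 0.058]]
```

jog_arm:
  targets:
    - [85,1.6,-1.1,0.1,0,0,-0.9]
    - [85,3.2,-2.2,0.3,0,0,-1.9]
    - [85,4.8,-3.3,0.4,0,0,-2.8]
    - [85,6.4,-4.5,0.6,0,0,-3.7]
    - [85,8,-5.6,0.8,0,0,-4.6]
    - [85,9.6,-6.7,1,0,0,-5.6]
    - [85,11.2,-7.8,1.1,0,0,-6.5]
    - [85,12.8,-8.9,1.3,0,0,-7.4]
    - [85,14.4,-10,1.5,0,0,-8.4]
    - [85,16,-11.15,1.6,0,0,-9.3]
    - [85,16,-11.15,1.6,0,0,-9.3]
    - [85,16,-11.15,1.6,0,0,-9.3]

```text
time: 1.35
ee_pos: [0.4653, -0.1766, 0.202]
tcp_rot: [-2.218, -2.224, 0.0]
force: [-0.0, 0.0, 0.3]
width: 0.0852
gripper_force: 0.0
```

```bash
cat >> h.py <<'E'
def tool():
    o=manip.get_obs(); return o,R.from_rotvec(o['tcp_rot']).as_matrix()
def togo(target,tooly):  # world target xyz of TCP, world dir of tool y
    o,M=tool(); z=np.array([0,0,-1.]);y=np.array(tooly+(0,),float);y/=np.linalg.norm(y)
    D=np.stack([np.cross(y,z),y,z],1)
    print('t',round(o['time'],2),'pos',o['ee_pos'].round(4),'F',o['force'].round(1),'w',round(o['width'],4))
    print('shift units',(M.T@(np.array(target)-o['ee_pos'])/.025).round(2),'turn',(np.degrees(R.from_matrix(M.T@D).as_rotvec())/8).round(2))
E
python3 - <<'E'
from h import *
img,d,P=cloud('wrist'); save('e',img); np.savez('/tmp/w1',img=img,P=P)
hsv=cv2.cvtColor(img,cv2.COLOR_RGB2HSV)
z=P[...,2];x=P[...,0];y=P[...,1]
for nm,m in [('drum',(z>.045)&(z<.075)&(hsv[...,2]<80)),('axle',(z>.036)&(z<.06)&(hsv[...,2]>=80))]:
    m=m&(x>.42)&(x<.51)&(y>-.28)&(y<-.08)
    p=P[m];print(nm,len(p),p.mean(0).round(4),np.percentile(p,[1,99],axis=0).round(4).tolist(),cv2.minAreaRect(p[:,:2].astype(np.float32)*1000))
togo((.465,-.177,.05),(1,0))
E
```

```text
drum 3855 [ 0.4664 -0.1781  0.0584] [[0.4461, -0.2239, 0.0467], [0.4867, -0.1361, 0.0634]] ((466.3633728027344, -180.40029907226562), (42.0221061706543, 89.76285552978516), 0.9474416971206665)
axle 1256 [ 0.4655 -0.17    0.0446] [[0.4451, -0.2536, 0.0365], [0.4846, -0.1072, 0.056]] ((464.59478759765625, -180.84637451171875), (40.718990325927734, 150.03419494628906), 0.7847375869750977)
t 1.4 pos [ 0.4649 -0.1775  0.2021] F [-0.6  0.3  0.1] w 0.0849
shift units [0.02 0.01 6.08] turn [-0. -0.  0.]
```

View pics/e.png

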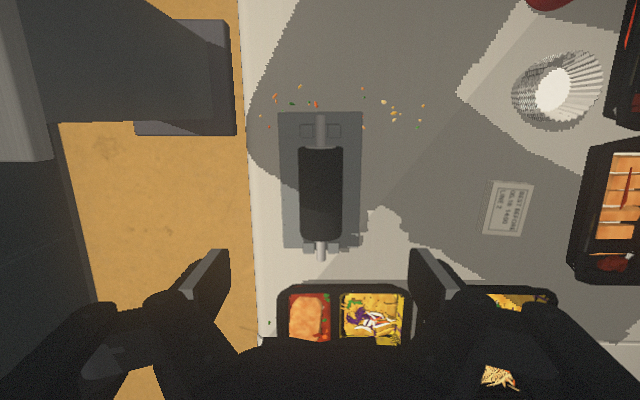

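The wrist view shows the roller at (321,193) with its rest, between the finger planes. The foil cups and label pad are well off to the right.

jog_arm:
  targets:
    - [85,-0.1,0.05,1.5,0,0,-0.1]
    - [85,-0.1,0.05,3,0,0,-0.1]
    - [85,-0.1,0.05,4.5,0,0,-0.1]
    - [85,-0.1,0.05,5.6,0,0,-0.1]
    - [85,-0.1,0.05,6.4,0,0,-0.1]
    - [85,-0.1,0.05,6.76,0,0,-0.1]
    - [85,-0.1,0.05,6.76,0,0,-0.1]
    - [40,-0.1,0.05,6.76,0,0,-0.1]
    - [20,-0.1,0.05,6.76,0,0,-0.1]
    - [20,-0.1,0.05,6.76,0,0,-0.1]
    - [20,-0.1,0.05,6.76,0,0,-0.1]
    - [20,-0.1,0.05,6.76,0,0,-0.1]

```text
time: 2.6
ee_pos: [0.4667, -0.1803, 0.0344]
tcp_rot: [2.204, 2.236, 0.0]
force: [-2.8, -0.6, 10.2]
width: 0.0423
gripper_force: 59.3
```

jog_arm:
  targets:
    - [20,0,0,0,0,0,0]
    - [20,0,0,0,0,0,0]
    - [20,0,0,-0.2,0,0,0]
    - [20,0,0,-0.6,0,0,0]
    - [20,0,0,-1.4,0,0,0]
    - [20,0,0,-2.6,0,0,0]
    - [20,0,0,-4,0,0,0]
    - [20,0,0,-5.2,0,0,0]
    - [20,0,0,-6,0,0,0]
    - [20,0,0,-6,0,0,0]
    - [20,0,0,-6,0,0,0]

```text
time: 3.7
ee_pos: [0.4661, -0.1799, 0.1831]
tcp_rot: [2.205, 2.238, 0.0]
force: [0.0, 0.6, -3.9]
width: 0.0425
gripper_force: 61.6
```

jog_arm:
  targets:
    - [20,0.5,0.1,0,0,0,0]
    - [20,1.5,0.3,0,0,0,0]
    - [20,3,0.5,0,0,0,-0.05]
    - [20,4.6,0.7,0,0,0,-0.1]
    - [20,6.2,1,0,0,0,-0.1]
    - [20,7.6,1.2,0,0,0,-0.15]
    - [20,8.7,1.4,0,0,0,-0.17]
    - [20,9.2,1.5,0,0,0,-0.17]
    - [20,9.2,1.5,0,0,0,-0.17]
    - [20,9.2,1.5,0,0,0,-0.17]

```text
time: 4.7
ee_pos: [0.5001, 0.0503, 0.1827]
tcp_rot: [-2.178, -2.263, 0.001]
force: [-0.2, 0.2, -2.7]
width: 0.0421
gripper_force: 61.6
```

```bash
python3 - <<'E'
from h import *
o,M=tool()
img,d,P=cloud('wrist'); save('f',img); np.savez('/tmp/w2',img=img,P=P)
hsv=cv2.cvtColor(img,cv2.COLOR_RGB2HSV)
b=cv2.inRange(hsv,(100,120,0),(125,255,255))>0
z=P[...,2];x=P[...,0];y=P[...,1]
m=b&(z>.083)&(z<.093);p=P[m];print('appl',len(p),p[:,2].mean(),cv2.minAreaRect(p[:,:2].astype(np.float32)*1000))
for s in (0,1):
    q=p[(p[:,1]>.12)==s]
    if len(q): print(len(q),q.min(0).round(4),q.max(0).round(4))
Q=(P-o['ee_pos'])@M
m=(abs(Q[...,1])<.008)&(abs(Q[...,0])>.048)&(abs(Q[...,0])<.08)&(Q[...,2]>-.03)&(Q[...,2]<.01)
q=Q[m]
for s in (-1,1):
    r=q[q[:,0]*s>0]
    if len(r): print('axle tool',s,len(r),np.median(r,0).round(4),r.min(0).round(4),r.max(0).round(4))
if len(q)>20:
    c=q.mean(0);print(c.round(4),np.linalg.svd(q-c,full_matrices=False)[2][0].round(4))
togo((.532,.120,.10),(np.cos(.04),np.sin(.04)))
E
```

```text
appl 787 0.08739936197590664 ((532.6445922851562, 119.51502990722656), (58.6967887878418, 130.98826599121094), 1.5317018032073975)
75 [0.5424 0.0544 0.0831] [0.5528 0.0677 0.0883]
712 [0.5016 0.1707 0.0833] [0.5604 0.1858 0.09  ]
axle tool 1 1627 [ 0.0617  0.0001 -0.0102] [ 0.048  -0.0049 -0.0129] [ 0.0739  0.0052 -0.005 ]
[ 0.0615  0.0002 -0.0099] [-1.      0.0015 -0.0016]
t 4.75 pos [0.5002 0.0499 0.1829] F [ 0.2 -0.3 -3.4] w 0.0422
shift units [2.75 1.38 3.31] turn [-0.01  0.   -0.02]
```

View pics/f.png

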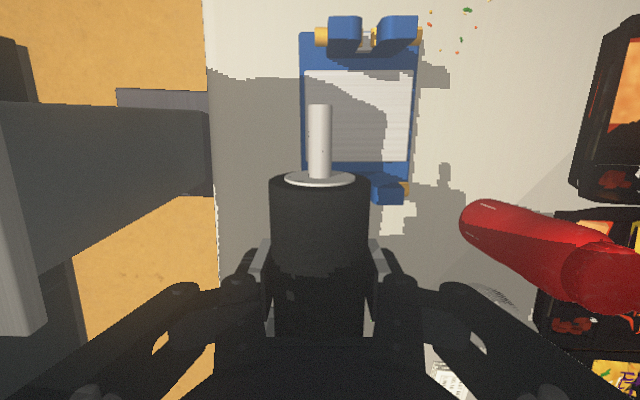

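The wrist view shows the held axle level, ending at (320,105). The far cheek's top is at (373,30), the near one shows at (388,193), and the bottle is at (540,250), clear of the gripper. I'll check the applicator's yaw with its base edge and the bed.

```bash
python3 - <<'E'
from h import *
a=np.load('/tmp/w2.npz');img,P=a['img'],a['P']
hsv=cv2.cvtColor(img,cv2.COLOR_RGB2HSV)
b=cv2.inRange(hsv,(100,100,0),(125,255,255))>0
for r0,r1,zz in [(75,160,None)]:
    e=[];e2=[]
    for v in range(r0,r1):
        c=np.where(b[v,290:440])[0]+290
        L=c[c<330]; Rr=c[c>380]
        if len(Rr) and np.isfinite(P[v,Rr.max()-1]).all(): e.append(P[v,Rr.max()-1])
        if len(L): e2.append(P[v,L.min()+1])
    for s in (e,e2):
        s=np.array(s);s=s[(s[:,2]<.03)];k=np.polyfit(s[:,1],s[:,0],1);print(len(s),s[:,2].mean().round(4),'yaw',np.degrees(-np.arctan(k[0])).round(2),'x at y=.12',np.polyval(k,.12).round(4), s[:,1].min().round(3),s[:,1].max().round(3))
z=P[...,2]
m=b&(z>.07)&(P[...,1]<.1);p=P[m];print(len(p),p.max(0),p.min(0))
E
```

```text
21 0.0151 yaw 3.07 x at y=.12 0.5849 0.082 0.147
35 0.017 yaw 2.95 x at y=.12 0.4829 0.077 0.155
319 [0.56550734 0.06838217 0.25333926] [0.45501267 0.0373914  0.07181675]
```

jog_arm:
  targets:
    - [20,0.5,0.3,0,0,0,0]
    - [20,1.4,0.7,0,0,0,-0.03]
    - [20,2.3,1.2,0,0,0,-0.03]
    - [20,2.79,1.42,0.2,0,0,-0.03]
    - [20,2.79,1.42,1,0,0,-0.03]
    - [20,2.79,1.42,2,0,0,-0.03]
    - [20,2.79,1.42,2.8,0,0,-0.03]
    - [20,2.79,1.42,3.4,0,0,-0.03]
    - [20,2.79,1.42,3.65,0,0,-0.03]
    - [20,2.79,1.42,3.65,0,0,-0.03]
    - [20,2.79,1.42,3.65,0,0,-0.03]

```text
time: 5.85
ee_pos: [0.5336, 0.1214, 0.0927]
tcp_rot: [2.174, 2.267, 0.001]
force: [0.8, -0.1, -2.6]
width: 0.0421
gripper_force: 61.7
```

```bash
python3 - <<'E'
from h import *
togo((.533,.121,.09),(np.cos(.04),np.sin(.04)))
i1,_,_=cloud('side'); i2,_,P=cloud('wrist')
s=cv2.resize(i1[150:290,240:420],(540,420),interpolation=cv2.INTER_CUBIC)
w=cv2.resize(i2[30:290,190:450],(420,420))
save('g',cv2.resize(np.hstack([s,w]),(800,350)))
E
```

```text
t 5.85 pos [0.5336 0.1214 0.0927] F [ 0.8 -0.1 -2.6] w 0.0421
shift units [-0.02 -0.02  0.11] turn [ 0.01 -0.    0.02]
```

View pics/g.png

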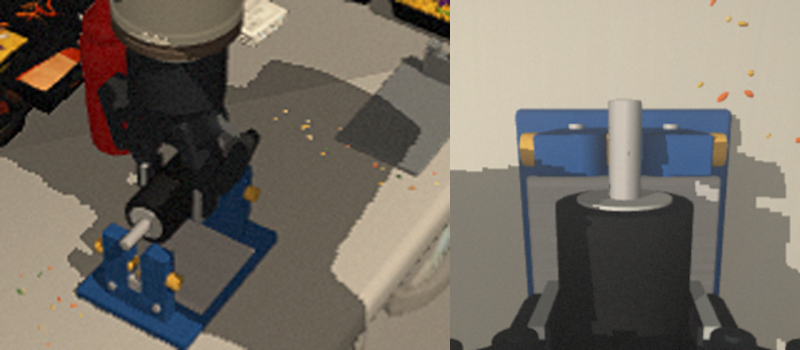

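The axle is centred over the slot: both axle and cheek sit at column 624 in the right half. I'll descend in stages.

jog_arm:
  targets:
    - [20,0,0,0.3,0,0,0]
    - [20,0,0,0.5,0,0,0]
    - [20,0,0,0.65,0,0,0]
    - [20,0,0,0.8,0,0,0]
    - [20,0,0,0.9,0,0,0]
    - [20,0,0,0.95,0,0,0]
    - [20,0,0,0.95,0,0,0]

```text
time: 6.65
ee_pos: [0.5332, 0.1216, 0.0682]
tcp_rot: [-2.174, -2.268, 0.0]
force: [-0.2, -0.3, -3.5]
width: 0.0428
gripper_force: 61.7
```

jog_arm:
  targets:
    - [20,0,0,0.05,0,0,0]
    - [20,0,0,0.1,0,0,0]
    - [20,0,0,0.1,0,0,0]

```text
time: 6.95
ee_pos: [0.5332, 0.1216, 0.0657]
tcp_rot: [-2.174, -2.268, 0.0]
force: [-0.2, 0.1, -2.9]
width: 0.0419
gripper_force: 61.7
```

jog_arm:
  targets:
    - [20,0,0,0.05,0,0,0]
    - [20,0,0,0.1,0,0,0]
    - [20,0,0,0.1,0,0,0]

```text
time: 7.25
ee_pos: [0.5331, 0.1216, 0.0631]
tcp_rot: [-2.174, -2.268, 0.0]
force: [0.5, 0.5, -3.9]
width: 0.0423
gripper_force: 61.7
```

jog_arm:
  targets:
    - [20,0,0,0.04,0,0,0]
    - [20,0,0,0.08,0,0,0]
    - [20,0,0,0.08,0,0,0]

```text
time: 7.55
ee_pos: [0.5332, 0.1216, 0.0612]
tcp_rot: [-2.174, -2.268, 0.0]
force: [0.8, -0.4, -4.2]
width: 0.0424
gripper_force: 61.7
```

jog_arm:
  targets:
    - [20,0,0,0.04,0,0,0]
    - [20,0,0,0.08,0,0,0]
    - [20,0,0,0.08,0,0,0]

```text
time: 7.85
ee_pos: [0.5333, 0.1216, 0.0593]
tcp_rot: [2.174, 2.268, 0.0]
force: [0.7, 1.0, -2.7]
width: 0.0424
gripper_force: 61.7
```

jog_arm:
  targets:
    - [20,0,0,0.04,0,0,0]
    - [20,0,0,0.08,0,0,0]
    - [20,0,0,0.08,0,0,0]

```text
time: 8.15
ee_pos: [0.5335, 0.1216, 0.0576]
tcp_rot: [2.174, 2.268, 0.001]
force: [0.2, -1.5, 3.8]
width: 0.0419
gripper_force: 62.2
```

Force rises at TCP z ≈ 0.058, so the axle is on the catch wheels and should seat near TCP z ≈ 0.046.

jog_arm:
  targets:
    - [20,0,0,0.02,0,0,0]
    - [20,0,0,0.04,0,0,0]
    - [20,0,0,0.04,0,0,0]

```text
time: 8.45
ee_pos: [0.5332, 0.1216, 0.0563]
tcp_rot: [-2.174, -2.268, -0.0]
force: [0.2, -0.1, 2.3]
width: 0.0423
gripper_force: 62.3
```

jog_arm:
  targets:
    - [20,0,0,0.02,0,0,0]
    - [20,0,0,0.04,0,0,0]
    - [20,0,0,0.04,0,0,0]

```text
time: 8.75
ee_pos: [0.5331, 0.1216, 0.0551]
tcp_rot: [-2.174, -2.268, 0.0]
force: [1.6, 0.5, -0.3]
width: 0.0422
gripper_force: 62.1
```

jog_arm:
  targets:
    - [20,0,0,0.02,0,0,0]
    - [20,0,0,0.04,0,0,0]
    - [20,0,0,0.04,0,0,0]

```text
time: 9.05
ee_pos: [0.5331, 0.1216, 0.0541]
tcp_rot: [-2.174, -2.268, 0.0]
force: [0.4, -0.6, -2.1]
width: 0.0423
gripper_force: 62.0
```

jog_arm:
  targets:
    - [20,0,0,0.02,0,0,0]
    - [20,0,0,0.04,0,0,0]
    - [20,0,0,0.04,0,0,0]

```text
time: 9.35
ee_pos: [0.5331, 0.1216, 0.0531]
tcp_rot: [-2.174, -2.268, 0.0]
force: [1.0, 0.2, -4.0]
width: 0.0425
gripper_force: 61.8
```

jog_arm:
  targets:
    - [20,0,0,0.02,0,0,0]
    - [20,0,0,0.04,0,0,0]
    - [20,0,0,0.04,0,0,0]

```text
time: 9.65
ee_pos: [0.5331, 0.1216, 0.0521]
tcp_rot: [-2.174, -2.268, 0.0]
force: [1.4, -0.2, -4.8]
width: 0.0424
gripper_force: 61.7
```

jog_arm:
  targets:
    - [20,0,0,0.02,0,0,0]
    - [20,0,0,0.04,0,0,0]
    - [20,0,0,0.04,0,0,0]

```text
time: 9.95
ee_pos: [0.5331, 0.1216, 0.0511]
tcp_rot: [-2.174, -2.268, 0.0]
force: [1.0, -0.2, -6.4]
width: 0.0425
gripper_force: 61.6
```

jog_arm:
  targets:
    - [20,0,0,0.02,0,0,0]
    - [20,0,0,0.04,0,0,0]
    - [20,0,0,0.04,0,0,0]

```text
time: 10.25
ee_pos: [0.5331, 0.1216, 0.0501]
tcp_rot: [-2.174, -2.268, 0.0]
force: [1.2, -0.3, -7.1]
width: 0.0426
gripper_force: 61.7
```

Force is now pulling down, so the axle is past the wheels. I'll continue to the seat in 0.75 mm steps.

jog_arm:
  targets:
    - [20,0,0,0.02,0,0,0]
    - [20,0,0,0.03,0,0,0]
    - [20,0,0,0.03,0,0,0]

```text
time: 10.55
ee_pos: [0.5332, 0.1216, 0.0495]
tcp_rot: [-2.174, -2.268, 0.0]
force: [1.6, 0.7, -7.9]
width: 0.0424
gripper_force: 61.8
```

jog_arm:
  targets:
    - [20,0,0,0.02,0,0,0]
    - [20,0,0,0.03,0,0,0]
    - [20,0,0,0.03,0,0,0]

```text
time: 10.85
ee_pos: [0.5332, 0.1216, 0.0487]
tcp_rot: [-2.174, -2.268, 0.0]
force: [1.4, 0.3, -8.2]
width: 0.0428
gripper_force: 61.8
```

jog_arm:
  targets:
    - [20,0,0,0.02,0,0,0]
    - [20,0,0,0.03,0,0,0]
    - [20,0,0,0.03,0,0,0]

```text
time: 11.15
ee_pos: [0.5333, 0.1216, 0.0481]
tcp_rot: [2.174, 2.268, 0.0]
force: [1.7, 0.1, -7.7]
width: 0.0426
gripper_force: 61.8
```

jog_arm:
  targets:
    - [20,0,0,0.02,0,0,0]
    - [20,0,0,0.02,0,0,0]
    - [20,0,0,0.02,0,0,0]

```text
time: 11.45
ee_pos: [0.5333, 0.1216, 0.0477]
tcp_rot: [2.174, 2.268, 0.0]
force: [2.4, -0.5, -4.9]
width: 0.0423
gripper_force: 61.7
```

jog_arm:
  targets:
    - [20,0,0,0.02,0,0,0]
    - [20,0,0,0.02,0,0,0]
    - [20,0,0,0.02,0,0,0]

```text
time: 11.75
ee_pos: [0.5333, 0.1216, 0.0473]
tcp_rot: [2.174, 2.268, 0.0]
force: [0.8, 0.6, -1.5]
width: 0.042
gripper_force: 62.3
```

jog_arm:
  targets:
    - [20,0,0,0.02,0,0,0]
    - [20,0,0,0.03,0,0,0]
    - [20,0,0,0.03,0,0,0]

```text
time: 12.05
ee_pos: [0.5334, 0.1216, 0.0471]
tcp_rot: [2.174, 2.268, 0.001]
force: [-4.8, -0.4, 10.7]
width: 0.0423
gripper_force: 63.5
```

jog_arm:
  targets:
    - [20,0,0,0.02,0,0,0]
    - [20,0,0,0.02,0,0,0]
    - [20,0,0,0.02,0,0,0]

```text
time: 12.35
ee_pos: [0.5335, 0.1216, 0.047]
tcp_rot: [2.173, 2.268, 0.001]
force: [-7.1, -1.1, 15.6]
width: 0.0421
gripper_force: 64.4
```

jog_arm:
  targets:
    - [20,0,0,0,0,0,0]
    - [20,0,0,0,0,0,0]
    - [20,0,0,0,0,0,0]

```text
time: 12.65
ee_pos: [0.5335, 0.1216, 0.047]
tcp_rot: [2.173, 2.268, 0.001]
force: [-6.7, -1.0, 16.2]
width: 0.0424
gripper_force: 64.4
```

jog_arm:
  targets:
    - [20,0,0,0,0,0,0]
    - [20,0,0,0,0,0,0]
    - [20,0,0,0,0,0,0]
    - [20,0,0,0,0,0,0]
    - [20,0,0,0,0,0,0]
    - [20,0,0,0,0,0,0]
    - [20,0,0,0,0,0,0]
    - [20,0,0,0,0,0,0]
    - [20,0,0,0,0,0,0]
    - [20,0,0,0,0,0,0]

```text
time: 13.65
ee_pos: [0.5334, 0.1216, 0.047]
tcp_rot: [2.173, 2.268, 0.001]
force: [-6.8, -1.7, 15.5]
width: 0.0425
gripper_force: 64.4
```

```bash
python3 - <<'E'
from h import *
o,M=tool();print(o['force'])
i1,_,_=cloud('side'); img,d,P=cloud('wrist'); Q=(P-o['ee_pos'])@M
m=(abs(Q[...,1])<.008)&(abs(Q[...,0])>.048)&(abs(Q[...,0])<.08)&(Q[...,2]>-.03)&(Q[...,2]<.01)&(img.max(2)-img.min(2)<30)
p=P[m];print(len(p),np.median(p,0).round(4),p[:,2].max().round(4))
k=np.polyfit(Q[m][:,0],Q[m][:,2],1);print('slope',k, 'yaw',np.polyfit(Q[m][:,0],Q[m][:,1],1))
save('i',np.hstack([cv2.resize(i1[150:290,240:420],(450,350),interpolation=cv2.INTER_CUBIC),cv2.resize(img[30:290,190:450],(350,350))]))
E
```

```text
[-6.75189666 -1.66982461 15.46829224]
1448 [0.5309 0.1849 0.0575] 0.0759
slope [ 0.10903289 -0.01749603] yaw [ 0.0200669 -0.0012077]
```

View pics/i.png

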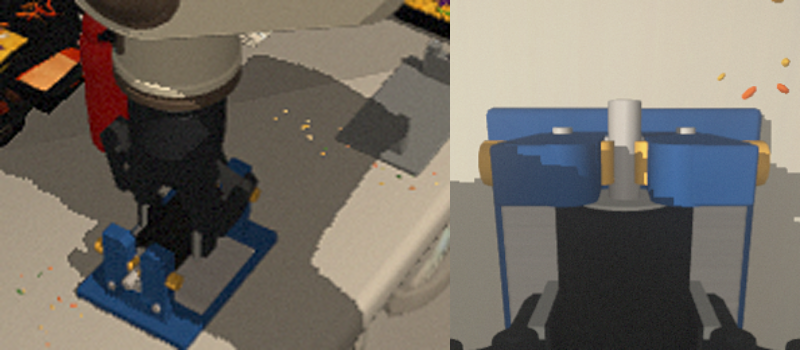

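Both ends are down in the slots: the axle lies between the brass wheels at (624,165), and the near end is low in its fork at (130,280). It has held about 19–20 N net for over a second. I'll unload, open and retreat.

jog_arm:
  targets:
    - [20,0,0,-0.03,0,0,0]
    - [20,0,0,-0.05,0,0,0]
    - [20,0,0,-0.06,0,0,0]
    - [50,0,0,-0.06,0,0,0]
    - [60,0,0,-0.06,0,0,0]
    - [85,0,0,-0.06,0,0,0]
    - [85,0,0,-0.06,0,0,0]
    - [85,0,0,-0.06,0,0,0]
    - [85,0,0,-0.06,0,0,0]
    - [85,0,0,-0.06,0,0,0]

```text
time: 14.75
ee_pos: [0.5332, 0.1216, 0.0474]
tcp_rot: [-2.174, -2.268, -0.0]
force: [-0.6, 0.0, -0.1]
width: 0.0847
gripper_force: 0.0
```

jog_arm:
  targets:
    - [85,0,0,-0.3,0,0,0]
    - [85,0,0,-0.8,0,0,0]
    - [85,0,0,-1.6,0,0,0]
    - [85,0,0,-2.6,0,0,0]
    - [85,0,0,-3.8,0,0,0]
    - [85,0,0,-5,0,0,0]
    - [85,0,0,-6,0,0,0]
    - [85,0,0,-6,0,0,0]
    - [85,0,0,-6,0,0,0]

```text
time: 15.65
ee_pos: [0.5333, 0.1216, 0.1983]
tcp_rot: [2.173, 2.267, 0.002]
force: [-0.6, -0.3, -0.4]
width: 0.0847
gripper_force: 0.0
```

```bash
python3 - <<'E'
from h import *
o,M=tool();print(o['force'],o['width'])
i1,_,_=cloud('side');img,d,P=cloud('wrist'); V=img.max(2).astype(int);S=V-img.min(2)
x,y,z=[P[...,i] for i in range(3)]
a=np.radians(2.3); yl=-(x-.533)*np.sin(a)*-1*-1+(y-.12)*np.cos(a); xl=(x-.533)*np.cos(a)+(y-.12)*np.sin(a)
for n,m in [('+',(yl>.05)&(yl<.08)),('-',(yl<-.05)&(yl>-.08))]:
    m=m&(abs(xl)<.004)&(z>.04)&(z<.09)
    p=P[m];print(n,len(p),np.median(xl[m]).round(4),np.percentile(p[:,2],[50,90]).round(4))
save('j',np.hstack([cv2.resize(i1[150:290,240:420],(400,320)),cv2.resize(img,(400,320))]))
E
```

```text
[-0.56522066 -0.34766263 -0.44576526] 0.08473621249604324
+ 275 0.0001 [0.0579 0.0598]
- 165 0.0004 [0.0576 0.0589]
```

View pics/j.png

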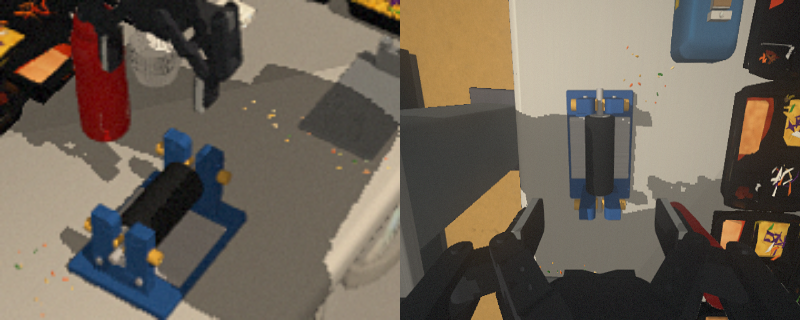

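The roller lies level in both slots at (165,200) in the left half. Both axle tops are near 59 mm, so the centres are at about 54 mm. The gripper is clear.

```bash
python3 -c "
from cell import manip
print(manip.close_job())"
```

```text
the job is handed in; nothing more can be done
None
```

The pressure roller is seated level in both slots of the applicator, held down for over a second at about 20 N by the wrist force plus the roller's weight, and released; the job is handed in, but no verdict was returned.

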